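Wind the texture plate back out of the roller press

ROBOT

A 7-joint arm with a two-finger parallel gripper is mounted at the origin on the work surface. World frame = base frame: x ahead of the robot, y to its left, z up, the work surface at z = 0. Lengths are in m, angles in rad, forces in N, time in s.
With the tool pointing down it reaches from about 0.4 to 0.85 m from the base axis. Payload 6.9 kg.
Tool frame: the origin (TCP) lies midway between the tips of the shut fingers; the grasp point (between the pads) lies behind it (ctrl.pinch_z is the z of the grasp point in the tool frame, in m); z points along the fingers, y is the line along which they close (so a half turn about z gives the same grasp; the last joint's range is limited). The gripper opens to 85 mm and grips with 20 to 120 N. Pads are 22 mm wide; open, the fingers measure 114 mm over their backs; the gripper's body (76 mm by 85 mm) begins 54 mm behind the grasp point. The pads swing forward as they close: fully open they stand 13 mm farther back than shut.
Start: joints at [-1.085, 0.507, -0.238, 1.5, 0.126, 1.149, -0.155], TCP at [0.232, 0.58, 0.194] pointing down, gripper open.
Joint ranges: [-3.08, 3.08], [-0.24, 2.05], [-1.43, 1.35], [0, 2.5], [-1.52, 4.66], [0.17, 1.96], [-2.89, 2.89]. Speed limits (rad/s): [2.39, 2.39, 3.14, 3.14, 3.14, 3.14, 3.14].

INTERFACE

Orientations are given as a unit quaternion [w, x, y, z].
In Python, from station import ctrl, get_state, vision, ticket, models gives the robot as it stands. Calls block until the motion is done:
- ctrl.movep(position, orientation): joint-space move of the TCP to a pose.
- ctrl.movel(position, frame=None, max_speed=0.15): straight line of the TCP; frame=None keeps the orientation; max_speed is the mean speed in m/s.
- ctrl.set_joints(angles): joint-space move.
- ctrl.ungrasp() and ctrl.close_gripper(force=None): open the fingers fully, or close them until they stop; force is the grip in N (None keeps the last).
- ctrl.pause(seconds).
- ctrl.ik(position, orientation): joint angles nearest the present ones, or None.
- get_state(): the state.
- vision.grab_frame(name): name is "scene" or "top" or "wrist"; returns (picture, depth): 400x640x3 uint8, blue, green, red; 400x640 float32, m along the optical axis (not along the pixel's ray), 0 where there is no reading.
- vision.camera_info(name): a dict with "mtx" (3x3 intrinsics, pixels), "R" (3x3) and "t" (3): a world point X has camera coordinates R X + t; the wrist camera has in their place "hand_eye" (4x4, takes a point from camera to tool coordinates, whose origin is the TCP and whose axes are the flange's). Camera axes: x right, y down, z forward; pixel columns grow to the right and rows downward; lengths in m; the calibration is good to about 2 mm. A picture is of the moment at which its call begins: read the wrist's pose just before it. camera_info takes no time and is no camera call.
A pose or a line that the arm cannot do raises ctrl.Unreachable and nothing moves.
- ticket.close_job(): hands the job in; it is judged then, once.
Trained networks look in the newest picture that a camera, given by its name, has taken for a name from the list of things; names that differ only in an ending like _2 or _b are one class to them, and where a whole thing is asked for, a point or a joint stands for the part that bears it (a point fixed in the world has none). Each returns a list of dicts, best first, with "p" (0 to 1); they miss things now and then, are a little off and sometimes report something else, mostly with a low value. They report only what shows in the picture. A call takes as long as a camera call. They do not tell look-alikes from the thing itself.
- models.recognise(camera, target): "point" ([column, row] in pixels, amid what is visible of it).
- models.masks_of(camera, target): "mask" (400x640 bool, what is visible of it) and "point" ([column, row] in pixels, amid what is visible of it).
The state is a dict: "time": time; "qpos": joint angles; "qd": joint speeds; "tau": joint torques, N m; "tcp_pos": TCP position; "eef_rot": TCP orientation; "contact_force": force on the tool from outside, world axes, zero at the start; "wrist_torque": the same for the moment, N m; "width": finger opening in m; "gripper_force": force on a finger pad.
Only numpy, scipy, OpenCV 4.12 (cv2) and the standard library are available. Lean on these libraries where they do the work, as an engineer would, in place of code of your own. Each camera call takes 0.05 s, during which the arm holds its last target. There are 200 camera calls.

TASK

The texture plate is stuck half-way through the little roller press. Turn the crank to wind it back out on the robot's side until the rollers let go of it and the crank suddenly turns easily; do not pull or push the plate by hand while the rollers still hold it, and do not run it out on the far side. Then lift the freed plate off the bed and lay it, without dropping it, flat and lengthwise in the middle of the cork mat, leaving the other things on the table where they are.

Things in the scene. Friction and masses are not known exactly. Their poses are not given: they have to be found in the camera images.
- press: the green two-roller hand press, fixed to the table (base 150 x 125 mm). Origin on the table under its middle. Its x is the way the plate travels: -x the infeed side, facing the robot, +x the far side; y along the rollers; z up. Two green cheeks stand at y = +-30 to +-43 mm, x = -35 to +35 mm, 155 mm high (screws on top to 177 mm), joined by bars at x = +-26 mm, 142 mm up.
- nip (a point): point midway between the two rollers (20 mm in diameter, axes along the press's y), on the middle of the bed, 91 mm above the table: the height of the plate's mid-thickness. The upper roller is on the crank shaft; the lower one is sprung upwards and squeezes the plate.
- bed_end (a point): middle of the outer end of the infeed bed, on its top: a flat steel strip 40 mm wide (narrower than the plate), 6 mm thick, 85 mm above the table, running along the press's x from this end, 190 mm from the middle of the press, to 16 mm from it. The plate slides on it. The same strip is on the far side.
- crank_axis (a point): point on the crank's axis (level, along the press's y) abreast of the place to grip: 107 mm above the table and 122 mm to the press's -y side of its middle. The crank is on that side: its arm turns at y = -58 mm (hub out to -65 mm) and the handle sticks out to -y. The grip goes round this point in an upright circle of 55 mm radius.
- crank_grip (a point): where to grip the crank handle: a dark wooden sleeve, 18 mm in diameter, 90 mm long, lying along the press's y from y = -66 to -156 mm, spinning freely on its pin, so the gripper need not turn with the crank. The point is on the handle's axis at y = -122 mm; it is 52 to 162 mm above the table as the crank turns. Use its position only.
- crank (a joint): crank angle a, rad: the handle is 55 sin(a) mm to the press's +x of the axis and 55 cos(a) mm above it. No stops. Growing a (over the top away from the robot, back underneath towards it) winds the plate back to -x, 10 mm per rad; falling a feeds it out on the far side. Takes about 6 to 8 N at the handle while the rollers hold the plate, about 2 N once it is out. Stays where left.
- plate_center (a point): centre of the loose texture plate, half-way up: flat rigid grey carrier 170 mm long (x), 56 wide (y), 12 thick (z), about 0.25 kg, with a brass dotted face. It starts level on the bed between the rollers, lengthwise along the press's x, and leaves them when its centre is 88 to 92 mm to -x of the nip; it then lies on the infeed bed, overhanging the strip 8 mm each side, its last 3 cm between the cheeks.
- mat_top (a point): centre of the top face of the cork mat, fixed to the table: 240 mm long (its x), 120 mm wide (its y), 4 mm thick, top 4 mm above the table. It lies to the left or to the right of the press.
- bowl: bystander: the empty white ceramic mortar-shaped bowl, 112 mm wide at the rim, 72 mm high, with a pouring lip; origin at the centre of its foot
- jar_tower: bystander: tower of five stacked clear screw jars with coloured beads, 42 mm across, 146 mm high; origin at the centre of its foot
- scoop: bystander: orange plastic scoop, 170 mm long, 24 mm high; origin under the middle of its bucket, handle to its -x
- bead_gauge: bystander: flat steel sliding bead gauge, 130 mm long, 7 mm high at its slider; origin under the middle of its beam
- small_pot: bystander: small empty terracotta pot, 88 mm across, 72 mm high; origin at the centre of its foot
- plate: the same texture plate; origin in the middle of its underside
There are look-alikes about, which are no part of the job. Of the things that look like the plate, the largest one is meant.

How it is judged:
By the outcome, as a careful person would: the job done as asked, in the order asked, and still so for the second after the job is handed in, with the robot touching nothing.
It also fails if it takes over 72 s, if anything falls off the work surface, if the arm or the gripper's body presses on something with over 40 N, if the wrist force passes 120 N, or if a joint passes its speed limit or range.

## Working session

There is one attempt and no reset: what is moved stays moved. The work goes in short steps, each a Python script; the robot and the scene stay as the last script left them, time stands still between calls to the robot, and variables do not carry over. Pictures are saved under pics/ and viewed, at most 10 in all, crops included, and the job is handed in when it is done.

```bash
ls; mkdir -p pics; python3 - <<'E'
from station import ctrl, get_state, vision, models
import cv2,numpy as np
s=get_state();print(s['time'],s['tcp_pos'],s['eef_rot'],ctrl.pinch_z,s['width'])
for c in('scene','top'):
    im,d=vision.grab_frame(c);cv2.imwrite(f'pics/{c}0.png',im);np.save(f'pics/{c}0.npy',d)
    i=vision.camera_info(c);print(c,i)
    for t in('press','plate','crank_grip','mat_top','bowl','jar_tower','scoop','bead_gauge','small_pot','crank','plate_center'):
        print(t,[(np.round(r['point']).tolist(),round(r['p'],2)) for r in models.recognise(c,t)])
E
```

```text
pics
0.0 [0.23156339 0.57988163 0.19293994] [-1.48373141e-04  1.88752708e-01  9.82024236e-01 -8.90146589e-04] -0.0187 0.08533610371670051
scene {'mtx': array([[377.04800901,   0.        , 318.06405995],
       [  0.        , 377.04800901, 196.5451813 ],
       [  0.        ,   0.        ,   1.        ]]), 'R': array([[ 0.52614891,  0.85039186, -0.0010029 ],
       [ 0.6525137 , -0.40447474, -0.64080111],
       [-0.5453377 ,  0.3365024 , -0.76770628]]), 't': array([-0.28464787, -0.29194153,  1.50804434])}
press [([346.0, 193.0], 0.87)]
plate [([328.0, 261.0], 0.72), ([280.0, 184.0], 0.59), ([356.0, 198.0], 0.58)]
crank_grip [([316.0, 178.0], 0.76)]
mat_top [([390.0, 162.0], 0.75)]
bowl [([204.0, 226.0], 0.94), ([264.0, 307.0], 0.65)]
jar_tower [([423.0, 201.0], 0.82), ([355.0, 200.0], 0.71)]
scoop [([432.0, 203.0], 0.75), ([356.0, 201.0], 0.45)]
bead_gauge [([346.0, 195.0], 0.68), ([214.0, 317.0], 0.65)]
small_pot [([264.0, 306.0], 0.77)]
crank [([329.0, 178.0], 0.62)]
plate_center [([358.0, 202.0], 0.65), ([277.0, 186.0], 0.65), ([217.0, 318.0], 0.61)]
top {'mtx': array([[451.600103
[... 234 characters left out ...]
3104e-01, -2.15662316e-01],
       [ 2.14220134e-01,  2.49105308e-02, -9.76467716e-01]]), 't': array([-0.06299442,  0.56377873,  1.2594325 ])}
press [([288.0, 196.0], 0.8)]
plate [([345.0, 158.0], 0.97), ([323.0, 270.0], 0.92), ([202.0, 150.0], 0.72), ([283.0, 177.0], 0.64)]
crank_grip [([309.0, 208.0], 0.47)]
mat_top [([200.0, 217.0], 0.86), ([283.0, 196.0], 0.35)]
bowl [([431.0, 257.0], 0.88), ([420.0, 146.0], 0.41)]
jar_tower [([236.0, 134.0], 0.76)]
scoop [([206.0, 151.0], 0.69), ([281.0, 196.0], 0.18)]
bead_gauge [([454.0, 175.0], 0.62)]
small_pot [([421.0, 146.0], 0.64)]
crank [([302.0, 205.0], 0.93)]
plate_center [([283.0, 182.0], 0.96), ([325.0, 270.0], 0.86), ([346.0, 157.0], 0.64)]
```

```bash
python3 - <<'E'
import cv2
im=cv2.imread('pics/scene0.png')[110:340,170:470];cv2.imwrite('pics/s1.png',cv2.resize(im,(780,598),interpolation=cv2.INTER_CUBIC))
im=cv2.imread('pics/top0.png')[90:310,150:480];cv2.imwrite('pics/t1.png',cv2.resize(im,(800,533),interpolation=cv2.INTER_CUBIC))
E
```

```text
(no output)
```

View pics/s1.png

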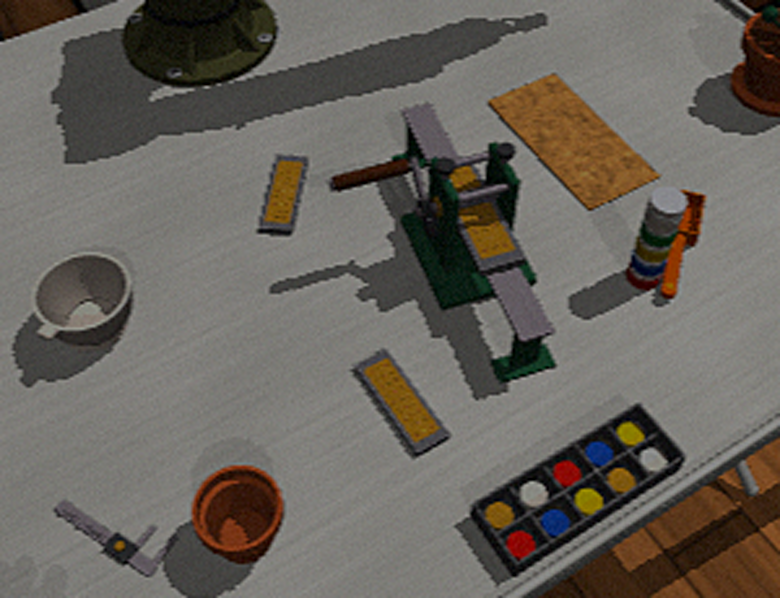

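View pics/t1.png

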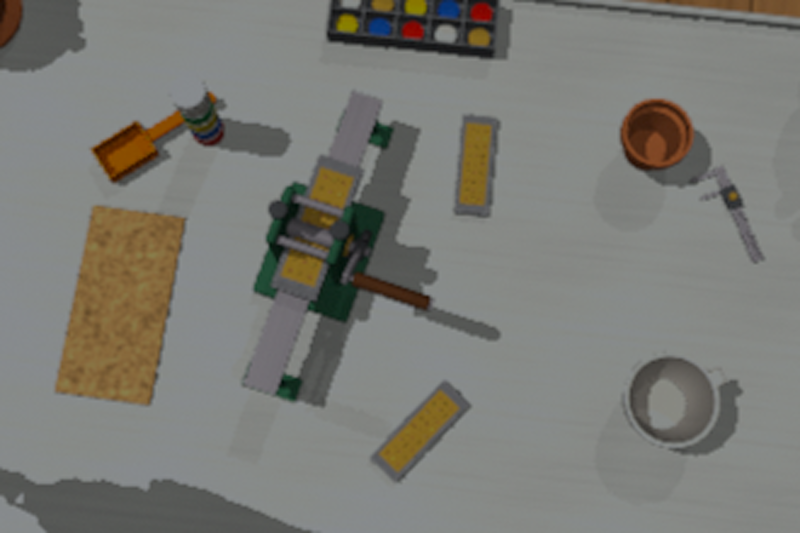

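The crank is on the press's right (-y) side and the mat is to its left, with mat centre at crop (120,305) in the top view. There are three plate candidates in that view: in the press (315,225), on the table (475,165) and on the table (420,430). The one in the rollers is meant: it is the largest and it is held by the press.

```bash
cat > h.py <<'E'
from station import ctrl, get_state, vision, models, ticket
import cv2,numpy as np
from scipy.spatial.transform import Rotation as Rn
def cloud(c,d):
    i=vision.camera_info(c);K=i['mtx'];v,u=np.mgrid[:400,:640]
    P=np.stack([(u-K[0,2])/K[0,0]*d,(v-K[1,2])/K[1,1]*d,d],-1)
    return (P-i['t'])@i['R']
E
python3 - <<'E'
from h import *
for c in('top','scene'):
    d=np.load(f'pics/{c}0.npy');im=cv2.imread(f'pics/{c}0.png').astype(int)
    P=cloud(c,d);ok=d>0
    tab=P[(abs(P[...,2])<.02)&ok];print(c,'table z',np.median(tab[:,2]))
    m=models.masks_of(c,'mat_top')[0]['mask'] if 0 else None
    b,g,r=[im[...,k] for k in range(3)]
    hsv=cv2.cvtColor(im.astype(np.uint8),cv2.COLOR_BGR2HSV)
    def rect(mask,n):
        k,l,st,_=cv2.connectedComponentsWithStats(mask.astype(np.uint8))
        for j in np.argsort(-st[1:,4])[:3]+1:
            if st[j,4]<30: continue
            Q=P[l==j];(cx,cy),(w,h),a=cv2.minAreaRect(Q[:,:2].astype(np.float32))
            print(n,st[j,4],'c',round(cx,4),round(cy,4),'wh',round(w,3),round(h,3),'a',round(a,1),'z',np.round(np.percentile(Q[:,2],[10,50,90]),4))
    S=hsv[...,1];X=P[...,0]
    rect(ok&(abs(P[...,2]-.004)<.012)&(S>70)&(hsv[...,0]<25)&(X>.2),'orangeflat')
    rect(ok&(P[...,2]>.075)&(P[...,2]<.0905)&(S<60)&(X>.2),'bed')
    rect(ok&(P[...,2]>.0915)&(P[...,2]<.103)&(X>.2),'platetop')
    rect(ok&(P[...,2]>.125)&(P[...,2]<.2)&(X>.2),'high')
    for t in('crank_grip','mat_top'):
        vision.grab_frame(c)
        for r in models.masks_of(c,t)[:1]:
            M=r['mask']&ok;Q=P[M];print(t,round(r['p'],2),M.sum(),np.round(np.median(Q,0),4))
            (cx,cy),(w,h),a=cv2.minAreaRect(Q[:,:2].astype(np.float32));print('  ',cx,cy,w,h,a, np.round(np.percentile(Q,[2,98],axis=0),3).tolist())
E
```

```text
top table z -0.00034181553657997775
orangeflat 3037 c 0.4749 0.3422 wh 0.122 0.239 a 88.2 z [-0.0004  0.0032  0.0069]
orangeflat 433 c 0.3598 -0.0448 wh 0.034 0.108 a 52.4 z [0.0054 0.0086 0.0121]
orangeflat 372 c 0.703 -0.0797 wh 0.109 0.034 a 0.8 z [0.005  0.0085 0.012 ]
bed 583 c 0.4375 0.1308 wh 0.041 0.118 a 78.4 z [0.081  0.0842 0.0878]
bed 392 c 0.7079 0.0711 wh 0.041 0.091 a 77.8 z [0.0811 0.0842 0.0869]
platetop 864 c 0.5441 0.6405 wh 0.11 0.122 a 64.8 z [0.096  0.0994 0.102 ]
platetop 346 c 0.5191 0.1164 wh 0.065 0.05 a 79.0 z [0.0936 0.0964 0.0996]
platetop 342 c 0.6326 0.0874 wh 0.056 0.056 a 76.4 z [0.0939 0.0967 0.0999]
high 536 c 0.8681 -0.5613 wh 0.112 0.07 a 22.9 z [0.1582 0.1823 0.1956]
high 521 c 0.8444 0.6018 wh 0.081 0.089 a 66.7 z [0.152  0.1796 0.1946]
high 474 c 0.5655 0.1029 wh 0.093 0.07 a 77.8 z [0.1414 0.1505 0.1762]
crank_grip 0.73 183 [0.5001 0.0042 0.1505]
   0.5004137754440308 0.003247637301683426 0.0836070105433464 0.023520642891526222 69.37808990478516 [[0.487, -0.035, 0.142], [0.514, 0.041, 0.156]]
mat_top 0.58 446 [0.6739 0.3625 0.0067]
   0.686380
[... 667 characters left out ...]
78.0 z [0.0962 0.0991 0.1013]
platetop 320 c 0.5584 0.6356 wh 0.121 0.096 a 26.0 z [0.0954 0.1012 0.1027]
high 1936 c 0.2564 -0.5924 wh 0.058 0.227 a 14.3 z [0.133  0.1641 0.193 ]
high 787 c 0.3499 1.7273 wh 0.341 0.171 a 78.6 z [0.1342 0.1667 0.194 ]
high 582 c 0.8428 0.5899 wh 0.106 0.089 a 67.5 z [0.1424 0.1761 0.1954]
crank_grip 0.65 177 [0.5063 0.0056 0.1507]
   0.4568975269794464 0.050041720271110535 0.07969634234905243 0.1898600161075592 46.37025451660156 [[0.394, -0.038, 0.001], [0.519, 0.094, 0.156]]
mat_top 0.56 1578 [0.4876 0.3424 0.0058]
   0.4786381423473358 0.3436283469200134 0.24209673702716827 0.1278969794511795 1.9685074090957642 [[0.364, 0.285, 0.001], [0.593, 0.401, 0.01]]
```

```bash
python3 - <<'E'
from h import *
T=lambda:round(get_state()['time'],2)
p=get_state()['tcp_pos'];ctrl.movel([p[0],p[1],.32],max_speed=.3);print(T())
ctrl.movep(grip(-.89)+[0,0,.14],quat(YAW));print(T(),get_state()['contact_force'])
im,d=vision.grab_frame('wrist');cv2.imwrite('pics/w0.png',im)
ctrl.movel(grip(-.89),max_speed=.15);print(T(),get_state()['contact_force'])
ctrl.close_gripper(30);s=get_state();print(T(),s['width'],s['gripper_force'],s['contact_force'],s['tcp_pos']-grip(-.89))
F0=s['contact_force']
for a in np.arange(-.7,.31,.2):
    ctrl.movel(grip(a),max_speed=.07);s=get_state();f=s['contact_force']
    ex=np.array([np.cos(YAW),np.sin(YAW),0]);t=ex*np.cos(a)-np.array([0,0,np.sin(a)]);r=ex*np.sin(a)+np.array([0,0,np.cos(a)])
    print(round(a,2),T(),'tan %.1f rad %.1f'%(f@t,f@r),np.round(f,1),np.round((s['tcp_pos']-grip(a))*1e3,1))
E
```

```text
2.17
4.47 [-0.43175428  0.16159161 -0.14268573]
5.61 [ 0.32032073 -0.05285234  0.14459724]
6.38 -0.00010312125302675454 0.0 [-0.12333707  0.42023203  0.51979482] [-1.59541085e-05 -1.75774212e-05 -2.48317171e-05]
-0.7 6.67 tan -1.3 rad 0.3 [-1.2  0.4 -0.6] [ 0.5 -0.1  0.2]
-0.5 6.98 tan -0.9 rad 0.2 [-0.8  0.2 -0.2] [ 0.2 -0.1  0. ]
-0.3 7.29 tan -0.3 rad 0.3 [-0.6 -0.8  0.2] [ 0.1 -0.1 -0.1]
-0.1 7.6 tan 0.3 rad 0.3 [0.4 0.5 0.3] [ 0.  -0.1 -0.2]
0.1 7.91 tan 0.4 rad 1.3 [0.6 0.4 1.3] [ 0.1 -0.1 -0.2]
0.3 8.22 tan 0.0 rad 0.3 [ 0.1 -0.   0.2] [ 0.3 -0.1 -0.3]
```

View pics/w0.png

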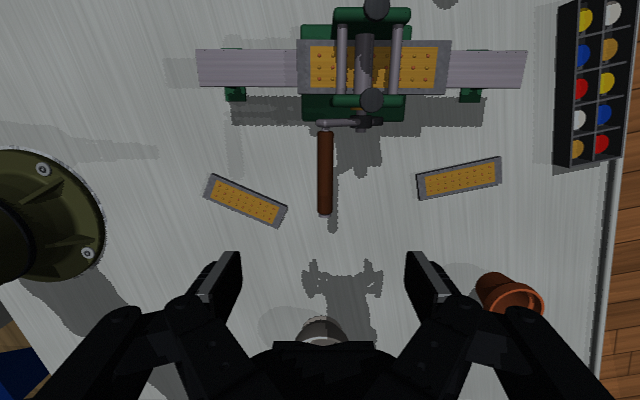

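The wrist view shows the handle at (325,170), still at its starting angle. The gripper closed on nothing, so I need to look before going on.

```bash
python3 - <<'E'
from h import *
s=get_state();print(s['tcp_pos'],s['eef_rot'],s['width'])
o=[]
for c,(r0,c0) in(('scene',(130,260)),('top',(130,230))):
    im,d=vision.grab_frame(c);np.save(f'pics/{c}1.npy',d);cv2.imwrite(f'pics/{c}1.png',im)
    o.append(cv2.resize(im[r0:r0+120,c0:c0+130],(400,369),interpolation=cv2.INTER_CUBIC))
    i=vision.camera_info(c);q=i['R']@s['tcp_pos']+i['t'];q=i['mtx']@q;print(c,q[:2]/q[2])
cv2.imwrite('pics/l1.png',np.hstack(o))
E
```

```text
[ 0.55593792 -0.02026809  0.14058616] [-1.59972276e-05  7.79361152e-01  6.26574955e-01 -1.44229880e-04] -9.793361455065698e-05
scene [314.77181224 192.71484657]
top [322.10335493 191.78586572]
```

View pics/l1.png

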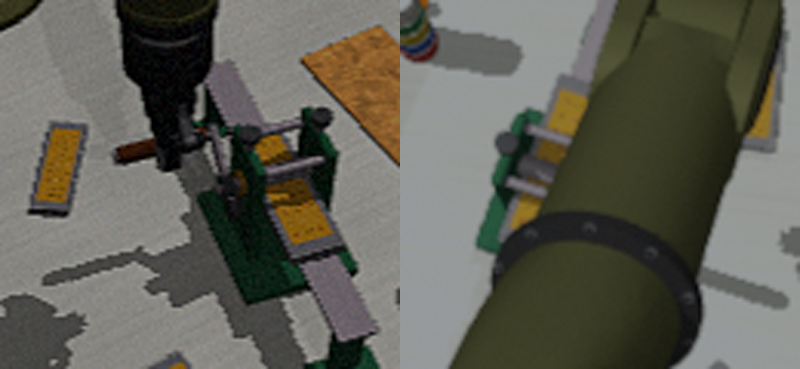

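```bash
python3 - <<'E'
from h import *
s=get_state();t=s['tcp_pos']
for n in '01':
    P=cloud('scene',np.load(f'pics/scene{n}.npy'))
    c,sn=np.cos(YAW),np.sin(YAW);D=P-O;L=np.stack([c*D[...,0]+sn*D[...,1],-sn*D[...,0]+c*D[...,1],P[...,2]],-1)
    m=(L[...,1]<-.07)&(L[...,1]>-.17)&(abs(L[...,0])<.12)&(L[...,2]>.03)&(L[...,2]<.3)
    print(n)
    for r in range(150,215):
        k=np.where(m[r])[0]
        if len(k) and r%3==0: print(r,[(int(j),*np.round(L[r,j]*1e3).astype(int)) for j in k[::3]])
print('tcp local',[c*(t-O)[0]+sn*(t-O)[1],-sn*(t-O)[0]+c*(t-O)[1],t[2]])
E
```

```text
0
171 [(323, np.int64(-46), np.int64(-74), np.int64(152))]
174 [(312, np.int64(-46), np.int64(-109), np.int64(153)), (315, np.int64(-39), np.int64(-102), np.int64(157)), (318, np.int64(-39), np.int64(-93), np.int64(154)), (321, np.int64(-39), np.int64(-83), np.int64(150)), (324, np.int64(-36), np.int64(-75), np.int64(150))]
177 [(300, np.int64(-44), np.int64(-147), np.int64(155)), (303, np.int64(-42), np.int64(-138), np.int64(153)), (306, np.int64(-36), np.int64(-131), np.int64(157)), (309, np.int64(-36), np.int64(-122), np.int64(154)), (312, np.int64(-36), np.int64(-112), np.int64(150)), (317, np.int64(-34), np.int64(-98), np.int64(147)), (320, np.int64(-30), np.int64(-89), np.int64(148)), (323, np.int64(-34), np.int64(-78), np.int64(140))]
180 [(297, np.int64(-40), np.int64(-158), np.int64(150)), (300, np.int64(-37), np.int64(-150), np.int64(150)), (303, np.int64(-36), np.int64(-141), np.int64(148)), (306, np.int64(-34), np.int64(-132), np.int64(147)), (309, np.int64(-31), np.int64(-124), np.int64(147)), (312, np.int64(-34), np.int64(-113), np.int64(139))]
183 [(300, np.int64(-33),
[... 2099 characters left out ...]
152)), (300, np.int64(-35), np.int64(-150), np.int64(152)), (303, np.int64(-33), np.int64(-141), np.int64(151)), (306, np.int64(-35), np.int64(-132), np.int64(146)), (309, np.int64(-32), np.int64(-123), np.int64(145)), (312, np.int64(23), np.int64(-132), np.int64(205)), (315, np.int64(53), np.int64(-133), np.int64(237)), (318, np.int64(30), np.int64(-117), np.int64(207))]
183 [(300, np.int64(-33), np.int64(-151), np.int64(141)), (313, np.int64(22), np.int64(-129), np.int64(191)), (316, np.int64(26), np.int64(-121), np.int64(192)), (319, np.int64(22), np.int64(-111), np.int64(185))]
tcp local [np.float64(0.016129373550521776), np.float64(-0.12207980911645902), np.float64(0.14069538918533425)]
```

```bash
python3 - <<'E'
from h import *
s=get_state();t=s['tcp_pos'];i=vision.camera_info('scene')
for dz in(0,.02,.03,.04,.05):
    q=i['mtx']@(i['R']@(t+[0,0,dz])+i['t']);print(dz,q[:2]/q[2])
im=cv2.imread('pics/scene1.png');d=np.load('pics/scene1.npy');P=cloud('scene',d)
for r in range(180,200,2): print(r,im[r,310:322].mean(-1).astype(int).tolist(),(d[r,310:322]*1000).astype(int).tolist())
w=vision.camera_info('wrist');print(w)
im,d=vision.grab_frame('wrist');K=w['mtx'];H=w['hand_eye']
v,u=np.mgrid[:400,:640];C=np.stack([(u-K[0,2])/K[0,0]*d,(v-K[1,2])/K[1,1]*d,d],-1);Tl=C@H[:3,:3].T+H[:3,3]
m=(d>0)&(abs(Tl[...,0])<.03)&(abs(Tl[...,1])<.05)&(Tl[...,2]>-.12)&(Tl[...,2]<.03)
Q=Tl[m];print(m.sum(),np.round(np.percentile(Q,[1,50,99],axis=0),3))
print(np.histogram(Q[:,2],bins=np.arange(-.12,.031,.01)))
R=Rn.from_quat(np.r_[s['eef_rot'][1:],s['eef_rot'][0]]).as_matrix();X=Tl@R.T+t
# handle via wrist
D=X-O;c,sn=np.cos(YAW),np.sin(YAW);L=np.stack([c*D[...,0]+sn*D[...,1],-sn*D[...,0]+c*D[...,1],X[...,2]],-1)
tb=X[(d>0)&(d<2)&(abs(X[...,2])<.06)];print('table z',np.median(tb[:,2]),len(tb))
cv2.imwrite('pics/w1.png',im)
E
```

```text
0 [314.72087729 192.59086061]
0.02 [314.66608795 188.03894521]
0.03 [314.6381021  185.71387242]
0.04 [314.60971071 183.35510728]
0.05 [314.58090491 180.96191209]
180 [5, 30, 31, 13, 8, 2, 4, 0, 18, 54, 72, 85] [1114, 1043, 1034, 1038, 1004, 991, 976, 986, 1032, 1046, 1313, 1307]
182 [110, 16, 36, 27, 1, 4, 10, 0, 22, 53, 65, 68] [1305, 1052, 1037, 1046, 1031, 1038, 1038, 1035, 1041, 1048, 1302, 1305]
184 [105, 34, 31, 12, 0, 0, 2, 0, 21, 64, 64, 66] [1296, 1300, 1049, 1045, 1041, 1040, 1041, 1045, 1046, 1295, 1292, 1294]
186 [133, 139, 127, 126, 150, 152, 122, 67, 73, 68, 70, 63] [1288, 1291, 1291, 1290, 1287, 1291, 1288, 1294, 1294, 1292, 1287, 1288]
188 [133, 136, 135, 130, 135, 139, 144, 117, 59, 54, 58, 64] [1282, 1290, 1287, 1285, 1285, 1285, 1288, 1287, 1285, 1282, 1285, 1289]
190 [133, 133, 136, 138, 135, 137, 134, 139, 115, 55, 58, 65] [1278, 1280, 1279, 1279, 1283, 1278, 1280, 1286, 1283, 1278, 1281, 1283]
192 [133, 133, 134, 134, 133, 137, 137, 134, 144, 111, 60, 71] [1273, 1267, 1277, 1273, 1274, 1275, 1275, 1273, 1272, 1277, 1276, 1275]
194 [137, 131, 133, 130, 132, 135, 
[... 721 characters left out ...]
],
       [ 5.14506737e-04, -3.06989785e-01,  9.51712671e-01,
        -1.80392920e-01],
       [ 0.00000000e+00,  0.00000000e+00,  0.00000000e+00,
         1.00000000e+00]])}
25301 [[-0.009 -0.049 -0.12 ]
 [ 0.011 -0.001 -0.105]
 [ 0.018  0.048 -0.007]]
(array([8873, 5842, 5620, 2437,  766,  624,  533,  285,    0,    0,    0,
        321,    0,    0,    0]), array([-1.20000000e-01, -1.10000000e-01, -1.00000000e-01, -9.00000000e-02,
       -8.00000000e-02, -7.00000000e-02, -6.00000000e-02, -5.00000000e-02,
       -4.00000000e-02, -3.00000000e-02, -2.00000000e-02, -1.00000000e-02,
       -5.55111512e-17,  1.00000000e-02,  2.00000000e-02,  3.00000000e-02]))
table z 0.00022087375437819523 167426
```

View pics/w1.png

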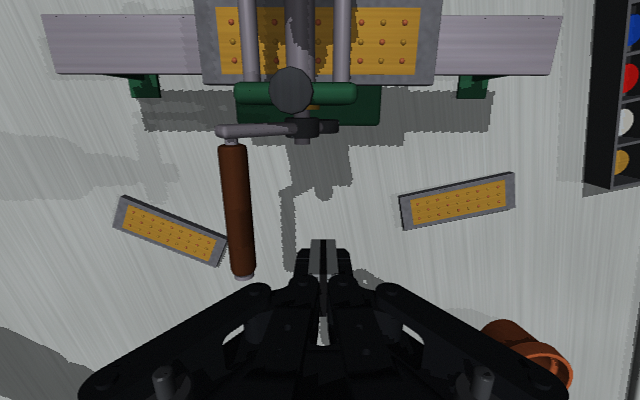

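```bash
python3 - <<'E'
from h import *
s=get_state();t=s['tcp_pos'];w=vision.camera_info('wrist')
im,d=vision.grab_frame('wrist');K=w['mtx'];H=w['hand_eye']
v,u=np.mgrid[:400,:640];C=np.stack([(u-K[0,2])/K[0,0]*d,(v-K[1,2])/K[1,1]*d,d],-1);Tl=C@H[:3,:3].T+H[:3,3]
for r in range(234,300,4): print(r,[tuple((Tl[r,c]*1e3).round().astype(int).tolist()) for c in(303,316,330,342)])
for p in ([0,0,0],[0,0,-.0187],[.011,0,0],[.011,0,-.035]):
    q=np.linalg.inv(H)@np.r_[p,1];q=K@q[:3];print(p,q[:2]/q[2])
P=cloud('scene',vision.grab_frame('scene')[1]);Q=P[170:186,308:322].reshape(-1,3);Q=Q[Q[:,2]>.1]
print('scene tip z',np.sort(Q[:,2])[:12].round(3), t)
E
```

```text
234 [(-71, -25, 141), (-71, -9, 141), (-71, 8, 141), (-71, 23, 141)]
238 [(-76, -25, 141), (-77, -9, 141), (-77, 8, 142), (-76, 23, 141)]
242 [(-82, -26, 142), (11, -4, -44), (11, 3, -45), (-81, 23, 140)]
246 [(-88, -26, 141), (12, -4, -50), (11, 3, -49), (-88, 24, 142)]
250 [(8, -11, -47), (11, -4, -53), (11, 3, -53), (8, 10, -47)]
254 [(7, -11, -51), (12, -4, -58), (11, 3, -58), (8, 9, -51)]
258 [(7, -11, -54), (11, -4, -60), (11, 3, -61), (7, 9, -54)]
262 [(7, -10, -58), (11, -4, -65), (11, 3, -65), (7, 9, -58)]
266 [(7, -10, -62), (11, -4, -68), (12, 3, -69), (7, 9, -62)]
270 [(7, -10, -65), (11, -4, -71), (11, 3, -71), (7, 8, -66)]
274 [(12, -9, -77), (12, -3, -77), (12, 3, -76), (12, 8, -76)]
278 [(14, -9, -82), (9, -3, -75), (12, 2, -79), (14, 7, -82)]
282 [(14, -8, -85), (12, -3, -82), (12, 2, -82), (14, 7, -85)]
286 [(13, -8, -85), (11, -3, -84), (12, 2, -85), (12, 7, -85)]
290 [(12, -8, -88), (11, -3, -87), (13, 2, -88), (13, 7, -88)]
294 [(13, -8, -91), (11, -3, -89), (13, 2, -90), (12, 7, -90)]
298 [(12, -8, -92), (9, -3, -88), (12, 2, -92), (12, 7, -92)]
[0, 0, 0] [323.65992117 227.38780093]
[0, 0, -0.0187] [323.72969264 239.37286536]
[0.011, 0, 0] [323.67866289 212.55283941]
[0.011, 0, -0.035] [323.82865008 234.54285869]
scene tip z [0.14  0.144 0.144 0.147 0.148 0.149 0.149 0.15  0.15  0.151 0.151 0.151] [ 0.55547741 -0.02013051  0.14076773]
```

The fingertips really sit about 43 mm behind the reported TCP. The wrist depth gives tool z = -43 mm, the scene view agrees, and the fingers shut just above the handle. I'll correct for that offset and try the grip again.

```bash
sed -i 's/^def grip/ZO=-.043 # real finger tips lie 43 mm behind the nominal TCP\ndef grip/; s/+ctrl.pinch_z)$/+ctrl.pinch_z+ZO)/' h.py
cat >> h.py <<'E'
EX=np.array([np.cos(YAW),np.sin(YAW),0]);Z=np.array([0,0,1.])
def wind(a,v=.08):
    ctrl.movel(grip(a),max_speed=v);s=get_state();f=s['contact_force']
    return s,f@(EX*np.cos(a)-Z*np.sin(a)),f@(EX*np.sin(a)+Z*np.cos(a))
E
python3 - <<'E'
from h import *
T=lambda:round(get_state()['time'],2)
p=get_state()['tcp_pos'];g=grip(-.89)
ctrl.movel([g[0],g[1],.2],max_speed=.2);ctrl.ungrasp()
for z in(g[2]+.02,g[2]):
    ctrl.movel([g[0],g[1],z],max_speed=.15);s=get_state();print(T(),s['contact_force'].round(1))
ctrl.close_gripper(30);s=get_state();print(T(),s['width'],s['gripper_force'],s['contact_force'].round(1))
if s['width']>.012:
    for a in np.arange(-.7,.31,.2):
        s,ft,fr=wind(a);print(round(a,2),T(),'tan %.1f rad %.1f'%(ft,fr),s['contact_force'].round(1),np.round((s['tcp_pos']-grip(a))*1e3,1),round(s['width'],4))
E
```

```text
10.63 [-0.3 -0.4  0.4]
10.92 [-0.1  0.1  0.7]
11.54 0.016830104673772935 29.254978895187378 [ 2.7 -0.4  0.3]
-0.7 11.82 tan -1.8 rad -7.1 [ 3.1 -0.8 -6.5] [ 0.   0.  -0.4] 0.0168
-0.5 12.11 tan -4.2 rad -10.9 [  1.8   1.1 -11.5] [-0.6  0.2 -0.6] 0.017
-0.3 12.39 tan -6.0 rad -11.1 [ -2.2   1.7 -12.4] [-1.   0.2 -0.5] 0.0168
-0.1 12.68 tan -4.5 rad -9.5 [-3.4  0.7 -9.9] [-0.8  0.1 -0.3] 0.0168
0.1 12.96 tan -2.7 rad -8.8 [-3.4  1.1 -8.5] [-0.5  0.  -0. ] 0.017
0.3 13.24 tan -2.6 rad -8.2 [-4.6  1.9 -7.1] [-0.4 -0.   0.1] 0.0169
```

```bash
python3 - <<'E'
from h import *
o=[]
for a in np.arange(.55,8.35,.25):
    s,ft,fr=wind(a,.11);o.append('%.2f:%.1f/%.1f/%.1f'%(a,ft,fr,s['contact_force'][2]))
    if np.linalg.norm(s['contact_force'])>35 or s['width']<.01: print('STOP');break
print(' '.join(o),round(s['time'],2),s['width'],a)
im,d=vision.grab_frame('scene');np.save('pics/scene2.npy',d)
cv2.imwrite('pics/s2.png',cv2.resize(im[130:250,260:420],(640,480),interpolation=cv2.INTER_CUBIC))
E
```

```text
0.55:-0.7/-7.5/-6.0 0.80:-0.4/-6.1/-4.0 1.05:-1.8/-6.6/-1.8 1.30:-0.6/-5.3/-0.9 1.55:-0.6/-3.4/0.5 1.80:-0.2/-4.2/1.1 2.05:-0.7/-1.6/1.3 2.30:-1.0/1.2/-0.1 2.55:-2.8/4.1/-1.8 2.80:-3.7/5.0/-3.4 3.05:-3.9/6.3/-5.9 3.30:-3.7/5.9/-6.4 3.55:-2.6/3.3/-4.1 3.80:-1.7/2.4/-2.9 4.05:-1.6/0.2/-1.4 4.30:-0.7/-0.2/-0.5 4.55:-1.3/-2.1/-0.9 4.80:-0.7/-2.6/-0.9 5.05:-1.4/-4.2/-2.8 5.30:-0.1/-5.6/-3.2 5.55:-1.2/-7.7/-6.5 5.80:-3.1/-10.3/-10.6 6.05:-4.1/-7.5/-8.3 6.30:-4.3/-5.9/-5.8 6.55:-2.4/-5.5/-4.7 6.80:-1.5/-5.2/-3.8 7.05:-1.7/-5.1/-2.5 7.30:-0.8/-3.4/-1.1 7.55:0.9/-2.2/-1.5 7.80:-1.5/-1.0/1.4 8.05:-0.1/-0.9/0.3 8.30:0.1/0.7/-0.4 22.04 0.016672354509025242 8.3
```

View pics/s2.png

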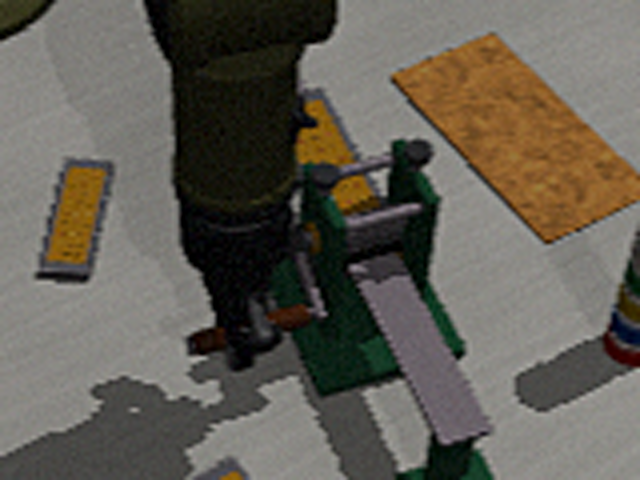

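The plate shows clearly on the infeed side (crop (345,160)), and the far bed is empty up to the rollers. I'll wind a little past the expected release point, let go and measure.

```bash
python3 - <<'E'
from h import *
o=[]
for a in np.arange(8.5,10.15,.2):
    s,ft,fr=wind(a,.1);o.append('%.2f:%.1f/%.1f'%(a,ft,fr))
print(' '.join(o),round(s['time'],2),s['width'])
ctrl.ungrasp();p=get_state()['tcp_pos'];ctrl.movel([p[0],p[1],.27],max_speed=.3);print(get_state()['time'])
ctrl.movep(W(-.13,0,.26),quat(YAW+np.pi/2));print(get_state()['time'])
s=get_state();im,d=vision.grab_frame('wrist');w=vision.camera_info('wrist');K=w['mtx'];H=w['hand_eye']
cv2.imwrite('pics/w3.png',im)
v,u=np.mgrid[:400,:640];C=np.stack([(u-K[0,2])/K[0,0]*d,(v-K[1,2])/K[1,1]*d,d],-1);Tl=C@H[:3,:3].T+H[:3,3]
R=Rn.from_quat(np.r_[s['eef_rot'][1:],s['eef_rot'][0]]).as_matrix();X=Tl@R.T+s['tcp_pos']
im2,d2=vision.grab_frame('scene');P2=cloud('scene',d2)
for n,X in(('wrist',X),('scene',P2)):
    D=X-O;c,sn=np.cos(YAW),np.sin(YAW);L=np.stack([c*D[...,0]+sn*D[...,1],-sn*D[...,0]+c*D[...,1],X[...,2]],-1)
    for lo,hi,nm in((.092,.106,'plate'),(.079,.091,'bed')):
        m=(L[...,2]>lo)&(L[...,2]<hi)&(L[...,0]<0)&(L[...,0]>-.25)&(abs(L[...,1])<.05);Q=L[m]
        if len(Q)>50: print(n,nm,len(Q),np.percentile(Q,[0.5,50,99.5],axis=0).round(4).tolist(),cv2.minAreaRect(Q[:,:2].astype(np.float32)))
E
```

```text
8.50:-1.8/2.2 8.70:-2.7/3.3 8.90:-3.0/4.8 9.10:-2.1/6.4 9.30:1.3/5.6 9.50:1.2/6.0 9.70:2.3/4.5 9.90:0.8/4.6 10.10:2.3/3.9 24.42 0.017039269947113578
26.125
27.1833
wrist plate 5641 [[-0.1744, -0.0336, 0.0932], [-0.0979, 0.0014, 0.0981], [-0.0076, 0.0356, 0.1048]] ((-0.08916354924440384, -0.002849571406841278), (0.09326820075511932, 0.17206645011901855), 89.79582214355469)
wrist bed 516 [[-0.1899, -0.039, 0.0796], [-0.1805, 0.0028, 0.0853], [-0.0028, 0.0422, 0.0909]] ((-0.09593161940574646, 0.003586709499359131), (0.08349281549453735, 0.18870970606803894), 88.02422332763672)
scene plate 489 [[-0.1728, -0.0402, 0.0935], [-0.1087, 0.004, 0.0995], [-0.0202, 0.0313, 0.104]] ((-0.09643816947937012, -0.0013579241931438446), (0.07310152798891068, 0.15548177063465118), 87.69078826904297)
```

View pics/w3.png

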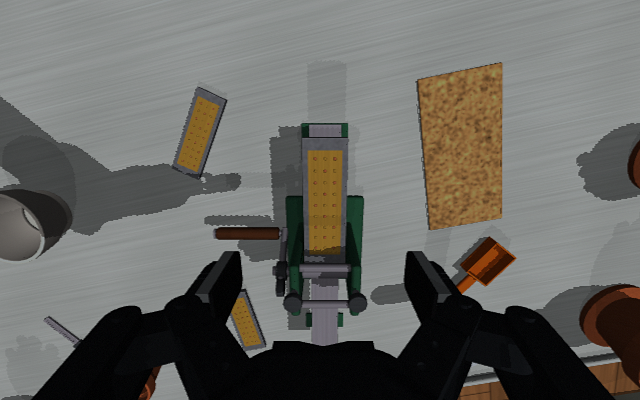

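The plate at (325,200) lies centred on the infeed bed, spanning x from -174 to about -5 mm. The handle force changed at 9.2 rad, so it has been released. Now I'll measure the mat again and grasp the plate.

```bash
python3 - <<'E'
from h import *
s=get_state();im,d=vision.grab_frame('wrist');w=vision.camera_info('wrist');K=w['mtx'];H=w['hand_eye']
R=Rn.from_quat(np.r_[s['eef_rot'][1:],s['eef_rot'][0]]).as_matrix()
hsv=cv2.cvtColor(im,cv2.COLOR_BGR2HSV);m=((hsv[...,1]>70)&(hsv[...,0]<25)).astype(np.uint8);m[:,:400]=0
m=cv2.morphologyEx(m,cv2.MORPH_OPEN,np.ones((5,5)));k,l,st,_=cv2.connectedComponentsWithStats(m);j=np.argmax(st[1:,4])+1
vv,uu=np.nonzero(l==j);ray=np.stack([(uu-K[0,2])/K[0,0],(vv-K[1,2])/K[1,1],np.ones(len(uu))],1)@(R@H[:3,:3]).T
c0=R@H[:3,3]+s['tcp_pos'];X=c0+ray*((.004-c0[2])/ray[:,2])[:,None]
print('mat',cv2.minAreaRect(X[:,:2].astype(np.float32)))
# grasp
g=W(-.095,0,.084+ZO)
ctrl.movel(W(-.095,0,.16+ZO),max_speed=.2);ctrl.movel(g,max_speed=.12);s=get_state();print(s['time'],s['contact_force'].round(1))
ctrl.close_gripper(60);s=get_state();print(s['time'],s['width'],s['gripper_force'],s['contact_force'].round(1))
im,d=vision.grab_frame('wrist');cv2.imwrite('pics/w4.png',im[200:400,160:480])
E
```

```text
mat ((0.47484642267227173, 0.3425455093383789), (0.11892376095056534, 0.23929956555366516), 88.45108795166016)
29.0 [-0.3 -0.9  0.3]
29.3917 0.054572586959640186 61.78246736526489 [-1.3 -0.6  6.9]
```

View pics/w4.png

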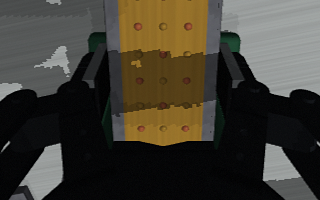

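The pads hold the plate on both sides at about 55 mm width. Next: slide it back clear of the rollers, lift it and carry it over the mat.

```bash
python3 - <<'E'
from h import *
z=.084+ZO
def st(n):
    s=get_state();print(n,round(s['time'],2),round(s['width'],4),s['contact_force'].round(1),s['tcp_pos'].round(4))
ctrl.movel(W(-.150,0,z+.003),max_speed=.08);st('slid')
ctrl.movel(W(-.155,0,z+.10),max_speed=.15);st('up')
my=np.radians(-1.55);mc=np.array([.4745,.3424,0]);e=np.array([np.cos(my),np.sin(my),0])
p=mc-.006*e
ctrl.movep(p+[0,0,z+.06],quat(my+np.pi/2));st('over')
ctrl.movel(p+[0,0,z+.004-.085+.010],max_speed=.1);st('low')
im,d=vision.grab_frame('scene');np.save('pics/scene5.npy',d)
P=cloud('scene',d);m=(abs(P[...,1]-p[1])<.05)&(abs(P[...,0]-p[0])<.14)
cv2.imwrite('pics/s5.png',cv2.resize(im[110:230,310:470],(640,480),interpolation=cv2.INTER_CUBIC))
E
```

```text
slid 30.28 0.0545 [ 0.4  0.  -2.9] [0.4201 0.1348 0.0441]
up 31.08 0.0543 [-0.8 -0.1 -3.3] [0.4143 0.1355 0.1404]
over 31.96 0.0545 [-0.6 -0.7 -2.5] [0.4683 0.3415 0.1   ]
low 33.42 0.0544 [-0.3  0.2 -2.7] [ 0.4689  0.3429 -0.0294]
```

View pics/s5.png

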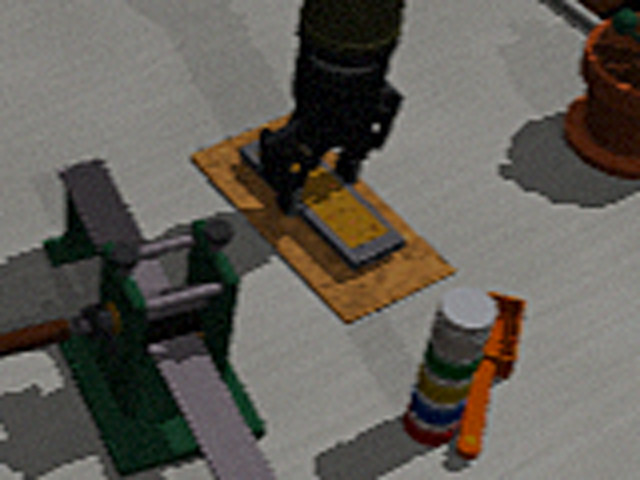

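The plate is level and centred over the mat at crop (320,205), about 1 cm up. I'll lower it until it touches, release, back off and check.

```bash
python3 - <<'E'
from h import *
p=get_state()['tcp_pos'];b=-2.7;z=p[2]
for k in range(24):
    z-=.0015 if k<4 else .0007
    ctrl.movel([p[0],p[1],z],max_speed=.02);f=get_state()['contact_force'][2]
    if k>2: print(round(z,4),round(f,1),end='; ')
    if f>b+3.5: break
print(get_state()['time'])
ctrl.ungrasp();s=get_state();print('open',s['width'],s['contact_force'].round(1))
ctrl.movel([p[0],p[1],z+.15],max_speed=.2)
ctrl.movep([.30,.50,.25],s['eef_rot']);s=get_state();print(s['time'],s['contact_force'].round(1))
for c in('top','scene'):
    im,d=vision.grab_frame(c);P=cloud(c,d)
    m=(abs(P[...,0]-.4745)<.13)&(abs(P[...,1]-.3424)<.07)&(P[...,2]>.0115)&(P[...,2]<.03)&(d>0)
    k,l,st,_=cv2.connectedComponentsWithStats(m.astype(np.uint8));j=np.argmax(st[1:,4])+1;Q=P[l==j]
    print(c,len(Q),cv2.minAreaRect(Q[:,:2].astype(np.float32)),np.percentile(Q[:,2],[5,50,95]).round(4))
    A=np.c_[Q[:,:2]-Q[:,:2].mean(0),np.ones(len(Q))];print('tilt',np.linalg.lstsq(A,Q[:,2],rcond=None)[0].round(4))
    if c=='top': cv2.imwrite('pics/t6.png',cv2.resize(im[90:310,150:480],(800,533),interpolation=cv2.INTER_CUBIC))
E
```

```text
-0.0353 -3.2; -0.036 -3.4; -0.0367 -2.2; -0.0374 1.2; 35.2167
open 0.08543566511960812 [-0.5  0.4 -0.1]
37.575 [ 0.2 -0.1 -0.3]
top 962 ((0.47251030802726746, 0.3416571021080017), (0.05840989574790001, 0.1702345609664917), 88.99524688720703) [0.0121 0.0155 0.0197]
tilt [-0.0002 -0.0094  0.0157]
scene 577 ((0.47370055317878723, 0.34306684136390686), (0.06579042971134186, 0.177714005112648), 86.07300567626953) [0.0142 0.0179 0.0213]
tilt [-0.0001  0.0063  0.0179]
```

View pics/t6.png

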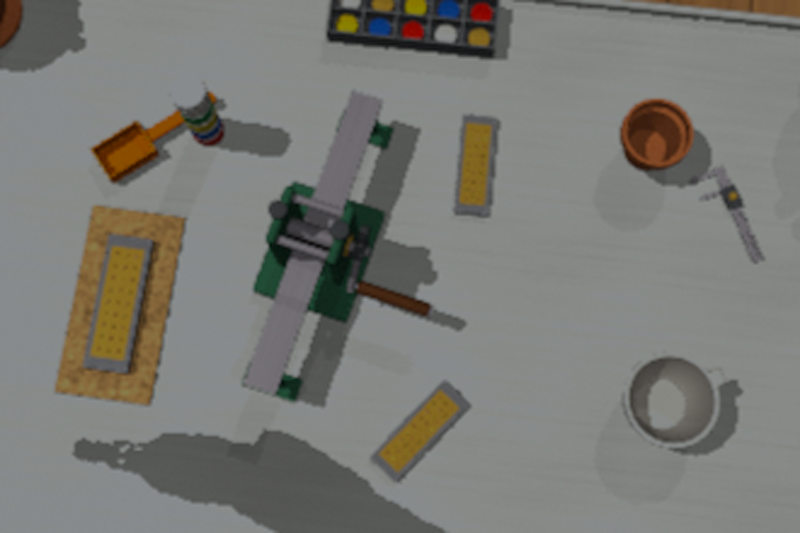

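The plate lies flat and centred on the mat at crop (120,303), aligned lengthwise, and everything else is where it was.

```bash
python3 -c "
from station import ticket
print(ticket.close_job())"
```

```text
the job is handed in; nothing more can be done
None
```

I wound the plate out on the robot's side and laid it flat and lengthwise in the middle of the cork mat, measured within about 2 mm of centre. Nothing else in the overhead picture had moved, and I handed the job in at about 38 s of the 72 s allowed.

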